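# Make up two marbling kits on their kit boards

## Robot

A 6-joint arm with a two-finger parallel gripper is mounted at the origin on a cart in front of the work surface, level with it; the furniture and walls round the work are solid. World frame = base frame: x ahead of the robot, y to its left, z up, the work surface at z = 0. Lengths are in mm, angles in degrees, forces in N, time in s.
With the tool pointing down it reaches from about 350 to 850 mm from the base axis. Payload 8.1 kg.
Tool frame: the origin (TCP) lies at the very end of the fingers, on their centre line; the grasp point (between the pads) lies 19 mm behind it; z points along the fingers, y is the line along which they close (so a half turn about z gives the same grasp; the last joint's range is limited). The gripper opens to 85 mm and grips with 20 to 120 N. Pads are 22 mm wide; open, the fingers measure 114 mm over their backs; the gripper's body (76 mm by 85 mm) begins 54 mm behind the grasp point. The pads swing forward as they close: fully open they stand 13 mm farther back than shut.
Start: joints at [-69.695, 7.471, 85.268, -0, 87.261, -4.893], TCP at [255.475, -542.898, 231.292] pointing down, gripper open.
Joint ranges: [-169.43, 169.43], [-51.17, 129.36], [1.28, 143.12], [-76.62, 256.62], [0, 156.53], [-152.29, 152.29]. Speed limits (degrees/s): [136.94, 136.94, 159.86, 180, 180, 180].

## Interface

Orientations are given as [roll, pitch, yaw] about the fixed x, y, z axes, in that order (R = Rz(yaw) Ry(pitch) Rx(roll)).
In Python, from bench import status, viewer, job gives the robot as it stands.
- The arm moves only by the tool arm_command, never from a script. Its argument "targets" is a list that holds one entry, the list of rows, each a list of 7 numbers: the shift along the world's x, y, z in m, then the turn, a rotation vector about the world's x, y, z in rad, then the opening, from -1 (shut) to 1 (fully open). In form: [[[dx, dy, dz, rx, ry, rz, gripper], ...]]. A call has 1 to 10 rows; each row shifts and turns the commanded pose from where the row before left it; what a row does not reach is not made up. A row lasts 1/8 s, in which the tool goes at most 62.5 mm and 10.7 degrees, less where a joint would pass 70% of its speed; a pose out of reach is approached as far as the arm can. A call with a gripper value outside its range is refused whole. The fingers move at their own pace and stop on an object; "force" is the grip in N (left out, the last holds). Time passes only in rows, so rows that do not move let the fingers close. It gives the time, the measured TCP pose, the force, the opening and the grip force at its end, in the units of the state.
- status.sense(): the state, without advancing time (a new reading comes with each control period).
- viewer.snapshot(name): name is "scene" or "top" or "wrist"; returns the picture (480x640x3 uint8, red, green, blue); there is no depth.
- viewer.camera_model(name): a dict with "vertical_fov" (degrees; the focal length in pixels is half the picture's height over the tangent of half this angle, whatever the lens; pixels are square), "cx", "cy" (the principal point, pixels), "xyz" and "attitude" of the camera in the world. Camera axes: x right, y down, z forward; pixel columns grow to the right and rows downward; lengths in mm; the calibration is good to about 2 mm. A picture is of the moment at which its call begins: read the wrist's pose just before it. camera_model takes no time and is no camera call; for the wrist camera it gives the pose at the moment of the call.
- job.hand_in(): hands the job in; it is judged then, once.
The state is a dict: "time": time; "joint_pos": joint angles; "qd": joint speeds; "joint_efforts": joint torques, N m; "tool_pos": TCP position; "tcp_rot": TCP orientation; "ft_force": force on the tool from outside, world axes, zero at the start; "wrist_torque": the same for the moment, N m; "finger_gap": finger opening in mm; "grip_force": force on a finger pad.
Only numpy, scipy, OpenCV 4.12 (cv2) and the standard library are available. Lean on these libraries where they do the work, as an engineer would, in place of code of your own. Each camera call takes 0.05 s, during which the arm holds its last target. There are 200 camera calls.

## Task

Make up the two marbling kits from the stock in front of you. On the three-recess kit board, stand the small jar with the stir stick in the large round recess and one white dropper bottle in the small round recess, and lay the wood block in the oblong recess; on the two-recess board, stand the other white dropper bottle in the round recess and lay the paint tube in the long one. Everything must end up sitting flat on the floor of its recess, upright, released and at rest, and leave the mixing cup and the roll of tape where they are.

Things in the scene. Friction and masses are not known exactly. Their poses are not given: they have to be found in the camera images.
- board_three: Fixed plywood board, grey felt recess floors; 100 (its x) x 250 (its y) x 11 mm. Three recesses 5 mm deep (floor 6 mm above the table) at x = 0: oblong 50 (x) x 76 (y) mm at y = -77 mm for the block; large round, 68 mm across, at y = +8 mm for the jar; small round, 52 mm across, at y = +85 mm for a bottle. Origin: centre of underside, z up. At the left or right.
- board_two: Fixed plywood board, grey felt recess floors; 100 (its x) x 200 (its y) x 11 mm. Two recesses 5 mm deep (floor 6 mm above the table) at x = 0: long oblong 56 (x) x 110 (y) mm at y = -35 mm for the tube; small round, 52 mm across, at y = +62 mm for a bottle. Origin: centre of underside, z up. On the other side.
- bottle_a: White plastic squeeze dropper bottle with a pointed white cap, standing upright: body 31 mm diameter up to about 65 mm, cap 24 mm diameter above it, 91 mm tall in all, 45 g. Origin: centre of its underside; z up its axis. The two bottles are alike. Stands in the row of stock nearest the robot.
- bottle_b: White plastic squeeze dropper bottle with a pointed white cap, standing upright: body 31 mm diameter up to about 65 mm, cap 24 mm diameter above it, 91 mm tall in all, 45 g. Origin: centre of its underside; z up its axis. The two bottles are alike. Stands in the row of stock nearest the robot.
- stir_jar: Small glass jar standing upright, 46 mm in diameter, glass 49 mm high, with a thin wooden stir stick fixed in it that reaches 88 mm, 120 g. Origin: centre of its underside, z up. In the row of stock.
- prop_block: Small wooden block (offcut for propping combs) lying flat: 30 mm (its x) by 55 mm (its y) by 14 mm high, 20 g. Origin: centre of its underside, z up. In the row of stock.
- colour_tube: Aluminium paint tube lying flat, 89 mm along its x, black cap (13 mm thick) at -x, flat crimped tail at +x; at most 34 mm wide (y) and 22 mm high, 50 g. Holds well when gripped across y at about x = -15 mm with the fingertips 6 mm above what it lies on. Origin: under its middle, z up. In the row of stock.
- mix_cup: Bystander: clear plastic mixing cup, 85 mm in diameter at the rim, 116 mm tall, at the right. Origin: centre of its underside. Not to be disturbed.
- tape_roll: Bystander: roll of masking tape lying flat, 100 mm in diameter, 24 mm high, at the left. Origin: centre of its underside. Not to be disturbed.
Not all that is in view belongs to the job. Of the things that look like the stir_jar, take the one that is farthest to the robot's left at the start. Of the things that look like the prop_block, the larger one is meant.

How it is judged:
By the outcome, as a careful person would: the job done as asked, in the order asked, and still so for the second after the job is handed in, with the robot touching nothing.
It also fails if it takes over 120 s, if anything falls off the work surface, if the arm or the gripper's body presses on something with over 40 N, if the wrist force passes 120 N, or if a joint passes its speed limit or range.

## Working session

There is one attempt and no reset: what is moved stays moved. The work goes in short steps, Python scripts to look and compute and a tool call to move; the robot and the scene stay as the last step left them, time stands still between calls to the robot, and variables do not carry over. Pictures are saved under pics/ and viewed, at most 14 in all, crops included, and the job is handed in when it is done.

Besides the shell and the picture viewer there is one more tool, called after "Request:" by a JSON object that holds its "fn" and its "kwargs". arm_command: Moves the arm, as the interface text tells. Its arguments: {"type":"object","properties":{"targets":{"type":"array"},"force":{"type":"number"}},"required":["targets"]}

```bash
mkdir -p pics; cat > h.py <<'E'
import numpy as np, cv2
from scipy.spatial.transform import Rotation as R
from bench import status, viewer, job
def cam(n):
    m=viewer.camera_model(n); f=240/np.tan(np.radians(m["vertical_fov"]/2))
    return f,m["cx"],m["cy"],np.array(m["xyz"],float),R.from_euler('xyz',m["attitude"],degrees=True).as_matrix()
def ray(c,u,v,z=0):
    f,cx,cy,p,M=c; d=M@np.array([(u-cx)/f,(v-cy)/f,1]); return p+d*(z-p[2])/d[2]
def proj(c,X):
    f,cx,cy,p,M=c; q=M.T@(np.array(X,float)-p); return np.array([cx+f*q[0]/q[2],cy+f*q[1]/q[2]])
def snap(n,name):
    c=cam(n); im=viewer.snapshot(n)[:,:,::-1].copy(); cv2.imwrite(f'pics/{name}.png',im); return c,im
E
python3 - <<'E'
from h import *
for n in("scene","top","wrist"):
    print(viewer.camera_model(n)); snap(n,n+"0")
print(status.sense())
E
```

```text
{'vertical_fov': 42.074310699016486, 'cx': 321.0067566838032, 'cy': 231.81267843694008, 'xyz': array([-197.70487635, 1254.47539885,  812.55835457]), 'attitude': array([-118.00776148,    1.37373768, -152.78964292])}
{'vertical_fov': 51.021106207020416, 'cx': 326.53215663902233, 'cy': 235.89770378800762, 'xyz': array([ 389.68314067,  -19.49698539, 1178.22125136]), 'attitude': array([-176.22946121,   -0.57706605,  -89.8914227 ])}
{'vertical_fov': 66.29130083716036, 'cx': 315.9109354688921, 'cy': 237.26035275416763, 'xyz': array([ 326.19549594, -509.19996484,  372.90842622]), 'attitude': array([ 1.62016493e+02,  7.69618559e-02, -6.48862204e+01])}
{'time': 0.15, 'joint_pos': array([-6.96941616e+01,  7.50743499e+00,  8.53170125e+01,  1.39953921e-03,
        8.72606317e+01, -4.89324557e+00]), 'qd': array([-0.10002442, -0.1210625 , -0.1205887 , -0.05515877, -0.03577921,
        0.05361094]), 'joint_efforts': array([ 1.32454588e-03, -5.70066869e+01, -5.01157844e+01, -1.76585104e-04,
        9.67550150e-03, -5.04626587e-05]), 'tool_pos': array([ 255.33434407, -542.47951323,  230.4419695 ]), 'tcp_rot': array([-1.79915350e+02, -8.64995099e-03,  2.51990097e+01]), 'ft_force': array([ 0.19542699, -0.71893023,  0.45891157]), 'wrist_torque': array([-0.04515036, -0.040259  , -0.04092786]), 'grip_force': 0.0, 'finger_gap': 85.23349466867984}
```

View pics/top0.png

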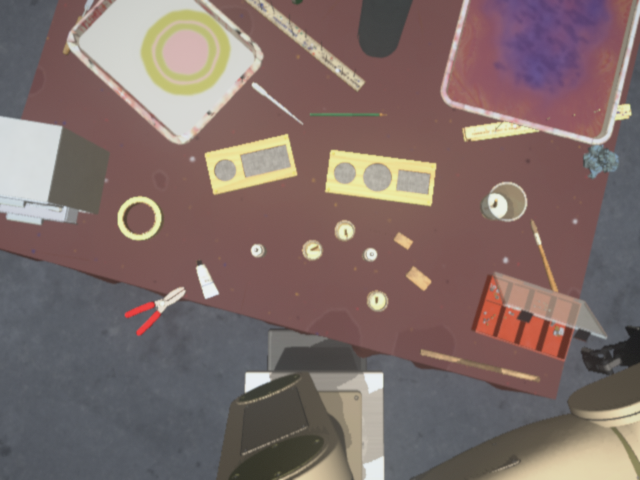

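View pics/scene0.png

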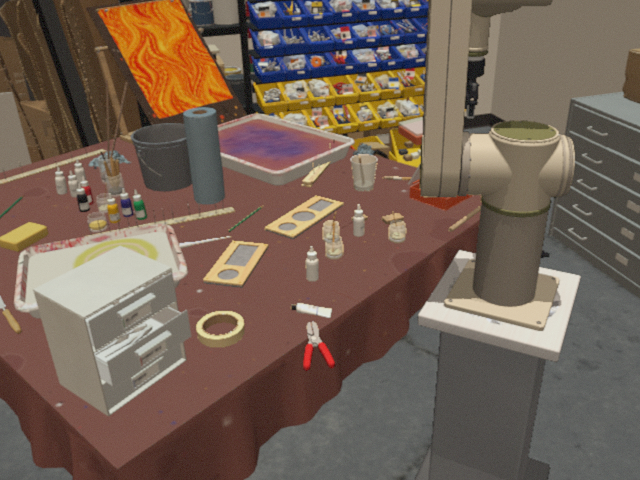

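The top view has image up = +x and image left = +y.
- **Jar candidates:** (313,250), (345,231) and (377,300). The leftmost, (313,250), is the one meant.
- **Block candidates:** (403,241) small and (418,278) large. The large one is meant.
- **Bottles:** (257,250) and (370,255). The white thing at (497,203) is in or near the cup, so it isn't stock.
- **Tube:** (207,280), with its cap at the top.
- **Boards:** the two-recess board is at (251,164) and the three-recess board at (381,177).

Next I'll confirm the candidates in an enlarged crop and cast rays.

```bash
python3 - <<'E'
from h import *
im=cv2.imread('pics/top0.png'); cv2.imwrite('pics/crop1.png',cv2.resize(im[125:325,185:445],None,fx=3,fy=3,interpolation=cv2.INTER_CUBIC)[:600,:800])
c=cam('top')
for n,u,v,z in [('jarL',313,250,45),('jar2',345,231,45),('jar3',377,300,45),('botL',257,250,90),('botR',370,255,90),('blkS',403,241,14),('blkL',418,278,14),('tube',207,280,10),('b2',251,164,11),('b3',381,177,11),('cup',505,202,116)]:
    print(n,ray(c,u,v,z).round())
E
```

```text
jarL [432.  -0.  45.]
jar2 [476. -72.  45.]
jar3 [ 321. -144.   45.]
botL [430. 120.  90.]
botR [ 420. -125.   90.]
blkS [ 455. -209.   14.]
blkL [ 369. -243.   14.]
tube [364. 245.  10.]
b2 [635. 146.  11.]
b3 [ 605. -159.   11.]
cup [ 533. -411.  116.]
```

View pics/crop1.png

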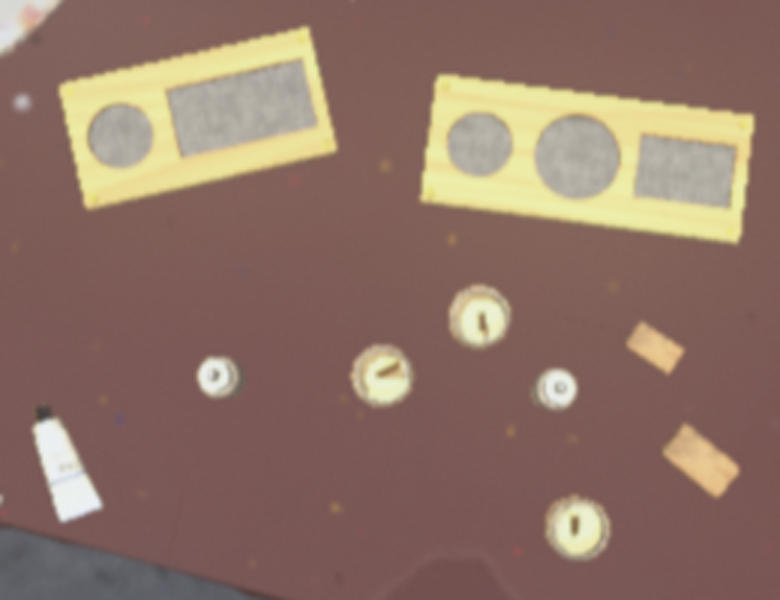

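The crop confirms the picks: the leftmost jar is at crop (382,375), y≈0, with the other two clearly further right. The larger block is at crop (701,460) and the smaller at (655,348). Now I'll move to a close viewing pose for two wrist views.

Request:
{"fn": "arm_command", "kwargs": {"targets": [[[0.03,0.044,0.005,0,0,-0.055,1],[0.03,0.044,0.005,0,0,-0.055,1],[0.03,0.044,0.005,0,0,-0.055,1],[0.03,0.044,0.005,0,0,-0.055,1],[0.03,0.044,0.005,0,0,-0.055,1],[0.03,0.044,0.005,0,0,-0.055,1],[0.03,0.044,0,0,0,-0.055,1],[0.03,0.044,0,0,0,-0.055,1],[0.03,0.044,0,0,0,0,1],[0.025,0.044,0,0,0,0,1]]]}}

```text
time: 1.4
tool_pos: [551.2, -101.2, 261.0]
tcp_rot: [-180.0, 0.0, -0.0]
ft_force: [0.0, 0.5, -0.9]
finger_gap: 85.7
grip_force: 0.0
```

Request:
{"fn": "arm_command", "kwargs": {"targets": [[[0,0,0,0,0,0,1],[0,0,0,0,0,0,1]]]}}

```text
time: 1.65
tool_pos: [550.2, -102.9, 260.9]
tcp_rot: [180.0, 0.1, 0.0]
ft_force: [-0.3, -0.5, 0.2]
finger_gap: 85.2
grip_force: 0.0
```

```bash
python3 - <<'E'
from h import *
import pickle
c,im=snap('wrist','w1'); pickle.dump(c,open('w1.pkl','wb')); print(status.sense()['tool_pos'],c)
E
```

```text
[ 550.04478975 -103.54526688  261.03050671] (np.float64(367.51885040487264), 315.9109354688921, 237.26035275416763, array([ 628.67238149, -103.06768062,  403.37495952]), array([[-8.94398852e-04, -9.50873330e-01, -3.09578924e-01],
       [-9.99999323e-01,  1.08076007e-03, -4.30480482e-04],
       [ 7.43912950e-04,  3.09578330e-01, -9.50873653e-01]]))
```

Request:
{"fn": "arm_command", "kwargs": {"targets": [[[0,0.05,0,0,0,0,1],[0,0.05,0,0,0,0,1],[0,0.05,0,0,0,0,1],[0,0.03,0,0,0,0,1],[0,0,0,0,0,0,1],[0,0,0,0,0,0,1]]]}}

```text
time: 2.45
tool_pos: [550.5, 75.6, 261.3]
tcp_rot: [180.0, -0.0, -0.1]
ft_force: [0.3, 0.9, 0.9]
finger_gap: 85.1
grip_force: 0.0
```

```bash
python3 - <<'E'
from h import *
import pickle
c,im=snap('wrist','w2'); pickle.dump(c,open('w2.pkl','wb')); print(status.sense()['tool_pos'],status.sense()['tcp_rot'],c)
E
```

```text
[550.51113824  75.45172051 261.30751193] [ 1.79970924e+02 -7.69088344e-04 -1.14867395e-01] (np.float64(367.51885040487264), 315.9109354688921, 237.26035275416763, array([628.80742368,  75.34735717, 403.86453949]), array([[-2.98326927e-03, -9.51158253e-01, -3.08689289e-01],
       [-9.99994924e-01,  3.18306819e-03, -1.43663714e-04],
       [ 1.11922598e-03,  3.08687293e-01, -9.51162921e-01]]))
```

View pics/w1.png

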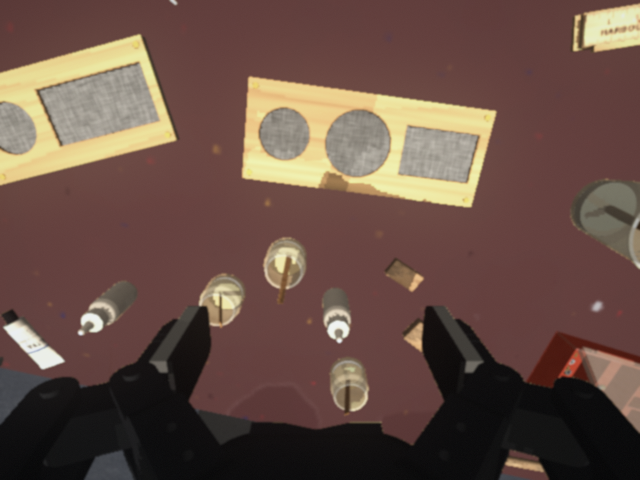

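View pics/w2.png

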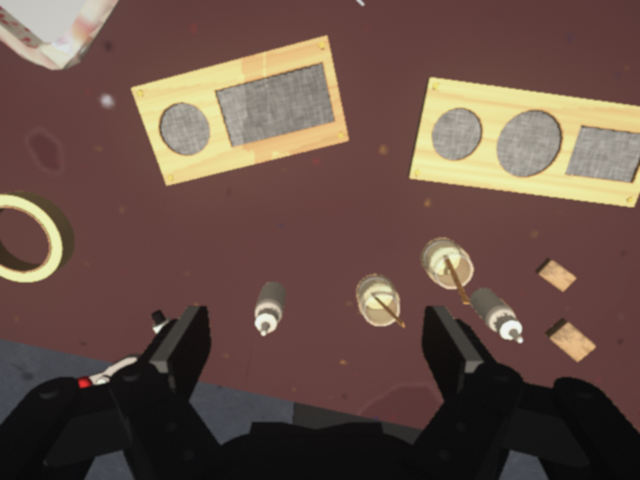

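The wrist views show both boards.
- **w1:** board_three recesses at (284,133), (358,143) and (439,153). Left jar at (221,300), with others at (285,262) and (349,385). Bottle tips at (83,331) and (339,341), tube at (35,340), small block at (404,274).
- **w2:** board_two recesses at (185,128) and (276,104). Left jar at (378,300), bottle tips at (265,333) and (520,340), large block at (572,340).

Next I'll measure with masks and two-view rays.

```bash
cat > m.py <<'E'
from h import *
import pickle
C={'w1':pickle.load(open('w1.pkl','rb')),'w2':pickle.load(open('w2.pkl','rb')),'top0':cam('top')}
I={k:cv2.imread(f'pics/{k}.png') for k in C}
def tri(obs):  # [(view,u,v)] -> least-squares point, miss distance
    A=np.zeros((3,3));b=np.zeros(3);L=[]
    for k,u,v in obs:
        c=C[k]; d=ray(c,u,v,0)-c[3]; d/=np.linalg.norm(d); P=np.eye(3)-np.outer(d,d); A+=P;b+=P@c[3];L.append((P,c[3]))
    X=np.linalg.solve(A,b); return X.round(1),[round(float(np.linalg.norm(P@(X-o))),1) for P,o in L]
def comps(k,lo,hi,roi,amin):
    x0,y0,x1,y1=roi; m=cv2.inRange(cv2.cvtColor(I[k],cv2.COLOR_BGR2HSV),lo,hi)[y0:y1,x0:x1]
    m=cv2.morphologyEx(cv2.morphologyEx(m,cv2.MORPH_CLOSE,np.ones((3,3))),cv2.MORPH_OPEN,np.ones((3,3)))
    cs=[c+[x0,y0] for c in cv2.findContours(m,cv2.RETR_EXTERNAL,cv2.CHAIN_APPROX_NONE)[0] if cv2.contourArea(c)>amin]
    return sorted(cs,key=lambda c:c[:,0,0].mean())
def plane(k,c,z):
    return np.array([ray(C[k],u,v,z)[:2] for u,v in c[:,0].astype(float)],np.float32)
E
python3 - <<'E'
from m import *
def mc(c): M=cv2.moments(c); return M['m10']/M['m00'],M['m01']/M['m00']
for k,roi,a in [('w1',(240,70,500,210),600),('w2',(130,30,350,190),600),('w2',(410,70,640,210),600),('w1',(0,30,180,190),600),('top0',(200,130,300,195),150),('top0',(325,150,440,207),150)]:
    print(k,roi)
    for c in comps(k,(0,0,60),(180,60,190),roi,a):
        x=plane(k,c,8.5); r=cv2.minAreaRect(x); print('  felt',np.round(mc(c),1),np.round(r[0],1),np.round(r[1],1),round(r[2],1), ray(C[k],*mc(c),8.5).round(1)[:2])
    for c in comps(k,(12,61,120),(35,255,255),roi,2000 if k!='top0' else 600):
        x=plane(k,c,11); r=cv2.minAreaRect(x); print('  board',np.round(r[0],1),np.round(r[1],1),round(r[2],1))
for k,roi in [('w1',(385,250,430,300)),('w2',(530,250,610,370)),('top0',(390,225,440,295))]:
    for c in comps(k,(5,70,120),(30,255,255),roi,40):
        x=plane(k,c,14); r=cv2.minAreaRect(x); print(k,'block',np.round(mc(c),1),np.round(r[0],1),np.round(r[1],1),round(r[2],1))
for k,roi in [('w1',(70,300,110,340)),('w1',(320,310,360,350)),('w2',(250,300,285,340)),('w2',(490,310,530,350)),('top0',(245,240,270,262)),('top0',(360,245,382,265)),('w1',(0,305,70,372)),('top0',(190,258,222,302))]:
    for c in comps(k,(0,0,170),(180,70,255),roi,20):
        x=plane(k,c,8); r=cv2.minAreaRect(x); print(k,'white',np.round(mc(c),1),np.round(r[0],1),np.round(r[1],1),round(r[2],1))
print('tips',tri([('w1',83,331),('w2',265,333)]),tri([('w1',339,341),('w2',521,340)]))
for n in ('w1','w2'): 
  cr=I[n][230:350,60:260] if n=='w1' else I[n][230:350,340:540]
  cv2.imwrite(f'pics/c{n}.png',cv2.resize(cr,None,fx=4,fy=4,interpolation=cv2.INTER_CUBIC))
a=cv2.imread('pics/cw1.png');b=cv2.imread('pics/cw2.png')
cv2.imwrite('pics/crop2.png',cv2.resize(np.vstack([a,b]),None,fx=.62,fy=.62))
E
```

```text
w1 (240, 70, 500, 210)
  felt [284.  133.5] [612.6 -70.3] [49.8 48.9] 89.9 [613.1 -70.4]
  felt [357.4 143. ] [ 602.9 -146.4] [65.2 65.2] 46.2 [ 603.5 -146.7]
  felt [437.3 153.9] [ 591.6 -231.2] [74.2 48.9] 82.7 [ 592.3 -231.1]
  board [ 601.7 -154.3] [254.2 102.9] 82.6
w2 (130, 30, 350, 190)
  felt [184.6 128.6] [618.4 210.5] [49.  48.5] 89.8 [618.8 210.4]
  felt [275.8 104.9] [640.6 116.1] [ 54.8 108.7] 13.3 [641.5 115.5]
  board [632.4 150.5] [102.6 203.5] 13.4
w2 (410, 70, 640, 210)
  felt [456.1 133.8] [612.4 -70.5] [48.9 49.6] 48.0 [612.8 -70.4]
  felt [528.2 143. ] [ 602.4 -146.6] [65.5 63.9] 11.4 [ 603.3 -146.8]
  felt [605.  154.2] [ 591.3 -231.6] [74.1 49. ] 82.7 [ 591.6 -229.8]
  board [ 601.3 -154.7] [254.5 102.9] 82.6
w1 (0, 30, 180, 190)
  felt [ 15.6 129. ] [617.  204.2] [35.1 49.7] 75.1 [617.8 206.1]
  felt [ 99.4 104.2] [640.8 115.9] [ 55.  107.5] 13.4 [641.8 115.4]
  board [632.7 149.5] [102.4 201. ] 13.4
top0 (200, 130, 300, 195)
  felt [224.6 169.7] [622.3 208.6] [45.2 44.5] 0.8 [621.8 208.4]
  felt [265.  160.4] [644.3 113.9] [ 53.3 107.5] 13.3 [644.3 114. ]
  b
[... 592 characters left out ...]
50.2
w1 white [ 92.4 321.1] [391.6 170.7] [25.9 24.5] 42.9
w1 white [ 99.9 305.2] [414.  157.2] [22.6 11.4] 78.9
w1 white [335.3 314.3] [ 400.4 -127. ] [16.9 31.6] 11.1
w1 white [338.1 329.9] [ 378.1 -130.4] [31.2 24.7] 0.5
w2 white [265.2 317.1] [396. 136.] [27.8 46.1] 86.9
w2 white [498.2 316.1] [ 397.7 -146.7] [20.9 33. ] 43.8
w2 white [509.5 328.5] [ 380.2 -163.3] [24.8 26.6] 46.3
top0 white [256.8 250. ] [433.6 130.4] [27.9 27.9] 0.1
top0 white [370.2 254.1] [ 424.9 -132.4] [28. 28.] 89.8
w1 white [ 33.1 345.5] [359.6 249.1] [74.4 33.6] 29.5
top0 white [206. 282.] [362.5 248.3] [77.9 33.2] 21.9
tips (array([428.9, 125.6,  89. ]), [0.9, 0.9]) (array([ 420.7, -125.7,   92.2]), [0.3, 0.3])
```

View pics/crop2.png

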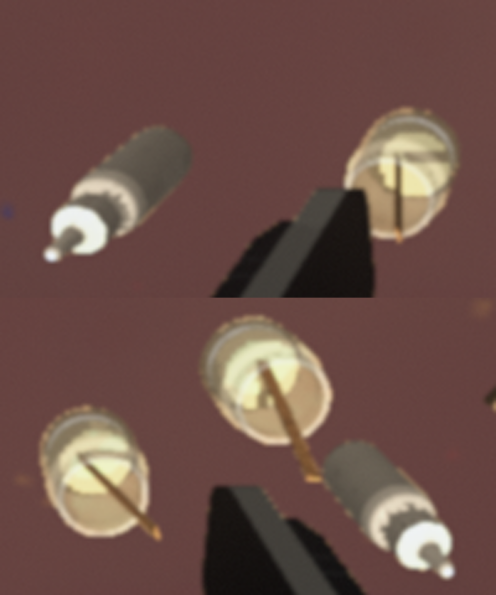

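The crops show the left jar's rim centred at about (218.5,309) in w1 and (382,309) in w2, with the stick leaning to one side. The bottle beside it is clear. Now the jar rim, the stick tip, and the heights.

```bash
python3 - <<'E'
from m import *
T=lambda n,*o: print(n,*tri(o))
T('rim',('w1',218.5,309.2),('w2',382,309.4))
T('stick tip',('w1',221.3,326),('w2',403.7,327))
for n,a,b in [('r3s',(284,133.5),(456.1,133.8)),('r3l',(357.4,143),(528.2,143)),('r2o',(99.4,104.2),(275.8,104.9))]: T(n,('w1',*a),('w2',*b))
T('blk',('w2',572.7,341.9),('top0',418.1,278.2)); T('tube',('w1',33.1,345.5),('top0',206,282))
for k,uv in [('w1',(12,318)),('top0',(200,264))]: print('tube cap',ray(C[k],*uv,7).round(1))
for k,roi in [('w1',(0,320,70,372)),('top0',(190,268,222,302))]:
    c=comps(k,(0,0,170),(180,70,255),roi,20)[0]; x=plane(k,c,8); print(k,cv2.boxPoints(cv2.minAreaRect(x)).round(0).tolist(), cv2.fitLine(x,cv2.DIST_L2,0,.01,.01).ravel().round(2))
c=comps('w2',(5,70,120),(30,255,255),(540,300,610,370),40)[0]; print('blk w2',cv2.boxPoints(cv2.minAreaRect(plane('w2',c,14))).round(0).tolist())
E
```

```text
rim [429.6   3.3  45.9] [0.2, 0.2]
stick tip [434.2 -10.5  88.2] [0.6, 0.6]
r3s [612.9 -70.3   8.6] [0.1, 0.1]
r3l [ 603.4 -146.6    8.9] [0.1, 0.1]
r2o [641.6 115.5   8.3] [0.1, 0.1]
blk [ 367.6 -241.3   14.7] [2.1, 2.1]
tube [359.8 247.1  11.2] [0.6, 0.6]
tube cap [396.4 267.8   7. ]
tube cap [400.8 262.2   7. ]
w1 [[319.0, 245.0], [336.0, 216.0], [400.0, 253.0], [384.0, 282.0]] [  0.81   0.58 357.98 249.67]
top0 [[321.0, 250.0], [331.0, 218.0], [401.0, 241.0], [391.0, 273.0]] [  0.92   0.4  358.73 247.51]
blk w2 [[335.0, -253.0], [360.0, -272.0], [395.0, -228.0], [371.0, -208.0]]
```

Heights agree with the text: rim about 46, stick tip 88, recesses 8.5 and tube top as expected. Jar at (430,3). I'm moving over it at yaw 100.

Request:
{"fn": "arm_command", "kwargs": {"targets": [[[-0.012,-0.0072,-0.011,0,0,0.1745,1],[-0.012,-0.0072,-0.011,0,0,0.1745,1],[-0.012,-0.0072,-0.011,0,0,0.1745,1],[-0.012,-0.0072,-0.011,0,0,0.1745,1],[-0.012,-0.0072,-0.011,0,0,0.1745,1],[-0.012,-0.0072,-0.011,0,0,0.1745,1],[-0.012,-0.0072,-0.011,0,0,0.1745,1],[-0.012,-0.0072,-0.011,0,0,0.1745,1],[-0.012,-0.0072,-0.011,0,0,0.1745,1],[-0.012,-0.0072,-0.011,0,0,0.1745,1]]], "force": 40}}

```text
time: 3.75
tool_pos: [430.0, 3.5, 151.0]
tcp_rot: [180.0, 0.0, 100.2]
ft_force: [-0.6, -0.1, 1.0]
finger_gap: 85.1
grip_force: 0.0
```

Request:
{"fn": "arm_command", "kwargs": {"targets": [[[0,0,0,0,0,0,1],[0,0,0,0,0,0,1]]]}}

```text
time: 4.0
tool_pos: [431.1, 4.5, 152.0]
tcp_rot: [179.9, 0.0, 99.7]
ft_force: [1.0, -0.0, -0.1]
finger_gap: 85.2
grip_force: 0.0
```

```bash
python3 - <<'E'
from h import *
s=status.sense(); c,im=snap('wrist','w3'); print(s['tool_pos'],s['tcp_rot']); print(proj(c,(430,3,46)),proj(c,(430,3,0)))
E
```

```text
[431.11142755   4.52032226 151.97930298] [1.79933493e+02 1.63847443e-02 9.96544263e+01]
[315.24405756 236.69149025] [315.29784694 219.6340414 ]
```

View pics/w3.png

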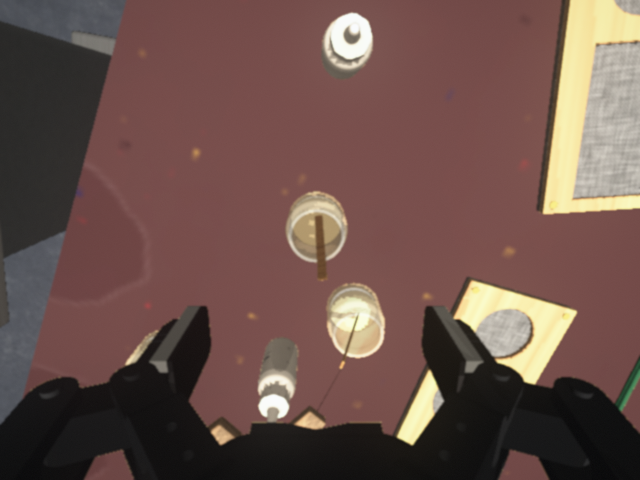

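The jar rim sits at (317,233), against a predicted (315,237), so the alignment is good. Descending and gripping.

Request:
{"fn": "arm_command", "kwargs": {"targets": [[[0,0,-0.045,0,0,0,1],[0,0,-0.045,0,0,0,1],[0,0,-0.041,0,0,0,1],[0,0,0,0,0,0,1],[0,0,0,0,0,0,-1],[0,0,0,0,0,0,-1],[0,0,0,0,0,0,-1],[0,0,0,0,0,0,-1],[0,0,0,0,0,0,-1],[0,0,0,0,0,0,-1]]]}}

```text
time: 5.3
tool_pos: [432.6, 4.9, 22.8]
tcp_rot: [179.8, 0.1, 100.0]
ft_force: [-1.4, 0.7, 6.8]
finger_gap: 44.1
grip_force: 40.1
```

Gripped at 44 mm. Lifting above the stick heights and carrying it to the large recess.

Request:
{"fn": "arm_command", "kwargs": {"targets": [[[0,0,0.05,0,0,0,-1],[0,0,0.05,0,0,0,-1],[0.005,0,0.03,0,0,0,-1],[0.0335,-0.031,0,0,0,0,-1],[0.0335,-0.031,0,0,0,0,-1],[0.0335,-0.031,0,0,0,0,-1],[0.0335,-0.031,0,0,0,0,-1],[0.0325,-0.028,0,0,0,0,-1],[0,0,-0.04,0,0,0,-1],[0,0,0,0,0,0,-1]]]}}

```text
time: 6.55
tool_pos: [599.5, -146.3, 107.2]
tcp_rot: [-179.7, -0.2, 99.9]
ft_force: [-0.9, 0.2, -0.1]
finger_gap: 43.7
grip_force: 42.2
```

```bash
python3 - <<'E'
from h import *
s=status.sense(); c,im=snap('wrist','w4'); print(s['tool_pos'],s['tcp_rot'],s['finger_gap'],s['ft_force']); print(proj(c,(603.2,-146.7,8.5)))
E
```

```text
[ 599.52208095 -146.32384578  107.22720733] [-179.66765876   -0.18349687   99.93057854] 43.74902442240195 [-0.93120402  0.21786821 -0.07853643]
[323.2972258  239.90918201]
```

View pics/w4.png

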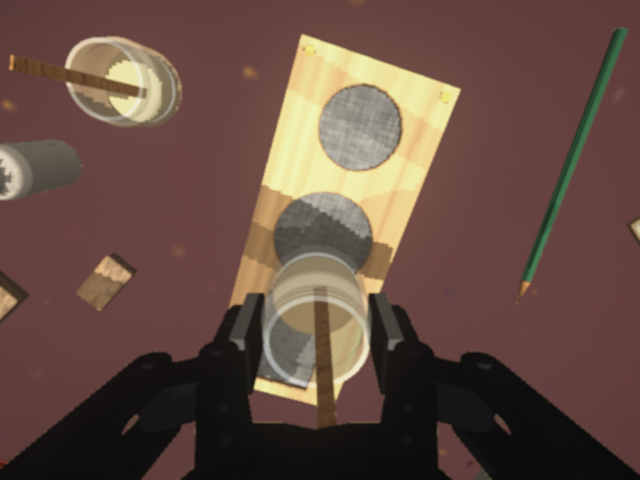

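The jar is held upright. The recess appears at (324,234), against a predicted (323,240). Lowering it.

Request:
{"fn": "arm_command", "kwargs": {"targets": [[[0.004,-0.0005,-0.03,0,0,0,-1],[0,0,-0.03,0,0,0,-1],[0,0,-0.01,0,0,0,-1],[0,0,-0.005,0,0,0,-1],[0,0,0,0,0,0,-1],[0,0,0,0,0,0,-1]]]}}

```text
time: 7.35
tool_pos: [606.9, -147.6, 36.8]
tcp_rot: [179.9, 0.1, 100.0]
ft_force: [-0.4, -0.6, -1.0]
finger_gap: 44.0
grip_force: 42.3
```

Request:
{"fn": "arm_command", "kwargs": {"targets": [[[-0.003,0.0005,-0.004,0,0,0,-1],[0,0,-0.003,0,0,0,-1],[0,0,0,0,0,0,-1],[0,0,0,0,0,0,-1]]]}}

```text
time: 7.85
tool_pos: [602.9, -147.0, 28.8]
tcp_rot: [-180.0, -0.0, 100.0]
ft_force: [-3.5, 0.4, 4.8]
finger_gap: 43.8
grip_force: 42.9
```

Contact. Releasing, rising, and moving toward the right-hand bottle at (421,-126).

Request:
{"fn": "arm_command", "kwargs": {"targets": [[[0,0,0,0,0,0,1],[0,0,0,0,0,0,1],[0,0,0,0,0,0,1],[0,0,0.06,0,0,0,1],[0,0,0.06,0,0,0,1],[-0.036,0.004,0.03,0,0,0.09,1],[-0.036,0.004,0,0,0,0.09,1],[-0.036,0.004,0,0,0,0.09,1],[-0.037,0.005,0,0,0,0.09,1],[-0.037,0.004,0,0,0,0,1]]]}}

```text
time: 9.1
tool_pos: [419.9, -125.7, 178.2]
tcp_rot: [180.0, 0.0, 120.7]
ft_force: [0.4, -0.3, 0.2]
finger_gap: 85.6
grip_force: 0.0
```

Request:
{"fn": "arm_command", "kwargs": {"targets": [[[0,0,0,0,0,0,1],[0,0,0,0,0,0,1]]]}}

```text
time: 9.35
tool_pos: [421.5, -126.1, 178.7]
tcp_rot: [179.9, 0.1, 120.6]
ft_force: [0.4, -0.0, -0.8]
finger_gap: 84.8
grip_force: 0.0
```

```bash
python3 - <<'E'
from h import *
s=status.sense(); c,im=snap('wrist','w5'); print(s['tool_pos'],s['tcp_rot'],s['finger_gap'],s['ft_force']); print(proj(c,(420.7,-125.7,91)))
snap('top','top1')
t=cv2.imread('pics/top1.png')[120:220,320:440]
o=np.zeros((480,800,3),np.uint8); o[:480,:480]=cv2.resize(im,(640,480))[:,80:560]; o[:267,480:]=cv2.resize(t,(320,267)); cv2.imwrite('pics/v5.png',o)
E
```

```text
[ 421.49976744 -126.09702858  178.73451713] [1.79947388e+02 6.36943545e-02 1.20581067e+02] 84.81337141676553 [ 0.35788742 -0.01873148 -0.83983227]
[316.5167854  242.52180688]
```

View pics/v5.png

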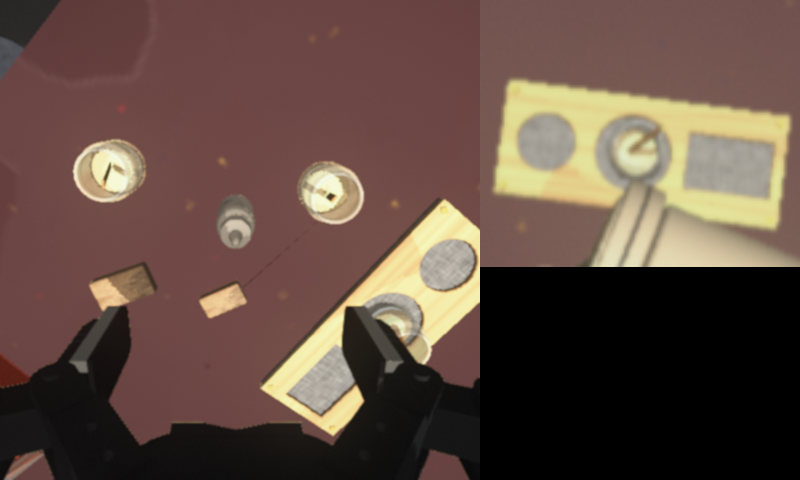

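The jar sits in the large recess. The bottle tip is at (316,242) in full pixels, exactly as predicted. The jaw line at this yaw points toward the neighbouring jar, so I'm rotating to yaw 60 before descending.

Request:
{"fn": "arm_command", "kwargs": {"targets": [[[0,0,-0.01,0,0,-0.176,1],[0,0,-0.01,0,0,-0.176,1],[0,0,-0.01,0,0,-0.176,1],[0,0,-0.01,0,0,-0.176,1],[0,0,0,0,0,-0.176,1],[0,0,0,0,0,-0.176,1],[0,0,0,0,0,0,1],[0,0,0,0,0,0,1]]], "force": 30}}

```text
time: 10.45
tool_pos: [421.3, -125.9, 138.2]
tcp_rot: [-180.0, -0.0, 60.3]
ft_force: [-0.3, -0.3, -0.1]
finger_gap: 85.3
grip_force: 0.0
```

Request:
{"fn": "arm_command", "kwargs": {"targets": [[[0,0,-0.04,0,0,0,1],[0,0,-0.04,0,0,0,1],[0,0,-0.03,0,0,0,1],[0,0,0,0,0,0,1],[0,0,0,0,0,0,-1],[0,0,0,0,0,0,-1],[0,0,0,0,0,0,-1],[0,0,0,0,0,0,-1],[0,0,0,0,0,0,-1],[0,0,0,0,0,0,-1]]]}}

```text
time: 11.7
tool_pos: [421.9, -126.3, 29.6]
tcp_rot: [179.9, -0.0, 60.1]
ft_force: [-1.1, 0.6, 5.9]
finger_gap: 28.6
grip_force: 29.5
```

Request:
{"fn": "arm_command", "kwargs": {"targets": [[[0,0,0.05,0,0,0,-1],[0,0,0.05,0,0,0,-1],[0.01,0,0.03,0,0,0,-1],[0.04,0.012,0,0,0,0,-1],[0.04,0.012,0,0,0,0,-1],[0.04,0.012,0,0,0,0,-1],[0.04,0.012,0,0,0,0,-1],[0.021,0.008,-0.03,0,0,0,-1],[0,0,-0.04,0,0,0,-1],[0,0,0,0,0,0,-1]]]}}

```text
time: 12.95
tool_pos: [608.9, -69.1, 84.3]
tcp_rot: [-179.6, 0.1, 60.1]
ft_force: [0.3, 0.0, -0.7]
finger_gap: 28.3
grip_force: 30.2
```

Request:
{"fn": "arm_command", "kwargs": {"targets": [[[0,0,-0.02,0,0,0,-1],[0,0,-0.015,0,0,0,-1],[0,0,0,0,0,0,-1],[0,0,0,0,0,0,-1]]]}}

```text
time: 13.45
tool_pos: [612.3, -70.0, 54.0]
tcp_rot: [180.0, -0.0, 60.1]
ft_force: [-0.7, 0.5, 0.2]
finger_gap: 28.4
grip_force: 30.2
```

Request:
{"fn": "arm_command", "kwargs": {"targets": [[[0,0,-0.012,0,0,0,-1],[0,0,-0.005,0,0,0,-1],[0,0,-0.001,0,0,0,-1],[0,0,0,0,0,0,-1],[0,0,0,0,0,0,-1]]]}}

```text
time: 14.08
tool_pos: [612.0, -69.7, 35.6]
tcp_rot: [-180.0, -0.0, 60.1]
ft_force: [-2.6, 0.6, 5.3]
finger_gap: 28.6
grip_force: 30.8
```

Contact at the floor. Releasing, rising, and heading to the large block at (367,-241).

Request:
{"fn": "arm_command", "kwargs": {"targets": [[[0,0,0,0,0,0,1],[0,0,0,0,0,0,1],[0,0,0,0,0,0,1],[0,0,0.06,0,0,0,1],[0,0,0.06,0,0,0,1],[-0.049,-0.034,0,0,0,-0.15,1],[-0.049,-0.034,0,0,0,0,1],[-0.049,-0.034,0,0,0,0,1],[-0.049,-0.034,0,0,0,0,1],[-0.049,-0.035,0,0,0,0,1]]]}}

```text
time: 15.32
tool_pos: [365.5, -241.7, 155.4]
tcp_rot: [179.9, 0.0, 51.5]
ft_force: [0.3, -0.8, 0.5]
finger_gap: 85.2
grip_force: 0.0
```

Request:
{"fn": "arm_command", "kwargs": {"targets": [[[0,0,0,0,0,0,1],[0,0,0,0,0,0,1]]]}}

```text
time: 15.58
tool_pos: [367.2, -241.0, 155.5]
tcp_rot: [180.0, -0.0, 51.4]
ft_force: [-0.8, -0.2, 0.6]
finger_gap: 85.2
grip_force: 0.0
```

```bash
python3 - <<'E'
from h import *
import m
s=status.sense(); c,im=snap('wrist','w6'); print(s['tool_pos'],s['tcp_rot'],s['finger_gap']); print(proj(c,(367,-241,14)))
m.C['x']=c; m.I['x']=im
for q in m.comps('x',(5,70,120),(30,255,255),(180,130,450,330),300):
    x=m.plane('x',q,14); r=cv2.minAreaRect(x); print(np.round(r[0],1),np.round(r[1],1),round(r[2],1),q[:,0].mean(0))
snap('top','top2')
t=cv2.imread('pics/top2.png')[120:220,320:440]
o=np.zeros((480,800,3),np.uint8); o[:480,:480]=im[:,80:560]; o[:267,480:]=cv2.resize(t,(320,267)); cv2.imwrite('pics/v6.png',o)
E
```

```text
[ 367.21777284 -241.04349841  155.53473204] [ 1.79953902e+02 -2.78569923e-02  5.14228848e+01] 85.22117114495246
[316.16555259 221.03221441]
[ 322.8 -153.4] [52.3 28. ] 47.6 [201.96666667 163.37083333]
[ 365.7 -240.7] [55.8 31.5] 50.3 [314.77990431 219.92344498]
[ 443.9 -219.3] [10.1 23.5] 51.3 [378.26190476 136.28571429]
```

View pics/v6.png

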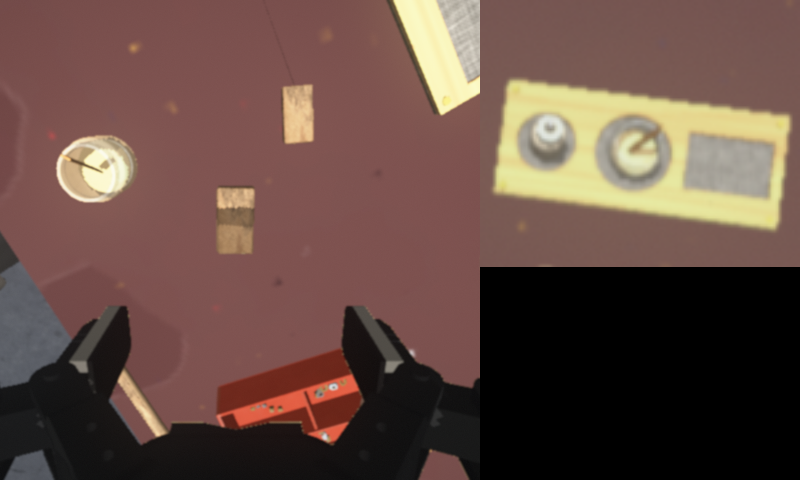

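The block is confirmed at (365.7,-240.7), 56x31 mm, and both placed items look right in the top view. Descending to grip it with the tips about 7.5 mm up, so the fingers stay above the board when placing.

Request:
{"fn": "arm_command", "kwargs": {"targets": [[[-0.001,0,-0.05,0,0,0,1],[0,0,-0.05,0,0,0,1],[0,0,-0.03,0,0,0,1],[0,0,-0.01,0,0,0,0],[0,0,0,0,0,0,0],[0,0,0,0,0,0,0]]]}}

```text
time: 16.42
tool_pos: [367.4, -241.6, 16.9]
tcp_rot: [179.9, 0.0, 51.5]
ft_force: [0.3, -0.4, -0.0]
finger_gap: 42.8
grip_force: 0.0
```

Request:
{"fn": "arm_command", "kwargs": {"targets": [[[-0.001,0.001,-0.009,0,0,0,0],[0,0,0,0,0,0,0],[0,0,0,0,0,0,-1],[0,0,0,0,0,0,-1],[0,0,0,0,0,0,-1],[0,0,0,0,0,0,-1]]]}}

```text
time: 17.18
tool_pos: [365.1, -240.1, 6.5]
tcp_rot: [180.0, 0.0, 51.5]
ft_force: [-0.1, -0.7, 2.6]
finger_gap: 29.0
grip_force: 30.0
```

Request:
{"fn": "arm_command", "kwargs": {"targets": [[[0,0,0.05,0,0,0,-1],[0.01,0,0.03,0,0,0,-1],[0.04,0.0015,0,0,0,0.136,-1],[0.04,0.0015,0,0,0,0.136,-1],[0.04,0.0015,0,0,0,0.136,-1],[0.04,0.0015,0,0,0,0.136,-1],[0.04,0.0015,0,0,0,0,-1],[0.0165,0.0015,-0.03,0,0,0,-1],[0,0,0,0,0,0,-1],[0,0,0,0,0,0,-1]]]}}

```text
time: 18.42
tool_pos: [590.8, -230.9, 56.3]
tcp_rot: [-179.9, -0.0, 82.7]
ft_force: [-0.2, -0.7, 0.4]
finger_gap: 28.8
grip_force: 29.9
```

```bash
python3 - <<'E'
from h import *
s=status.sense(); c,im=snap('wrist','w7'); print(s['tool_pos'],s['tcp_rot'],s['finger_gap']); print(proj(c,(591.8,-231.3,8.5)))
E
```

```text
[ 590.78397031 -230.86068683   56.26930567] [-1.79935908e+02 -1.16030546e-02  8.26680772e+01] 28.7906559708386
[319.4613121  266.62789017]
```

View pics/w7.png

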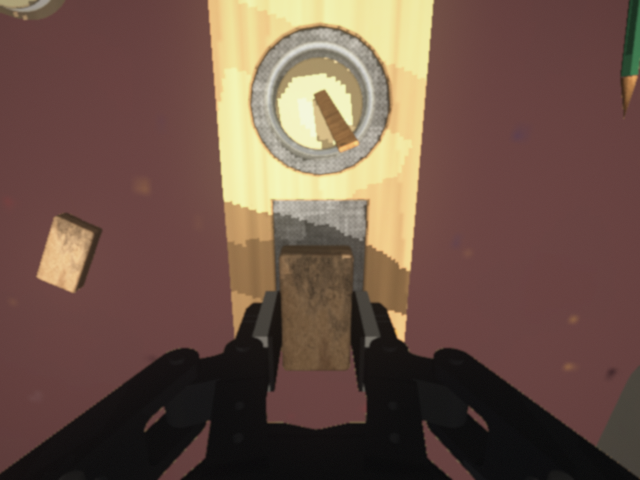

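The block is aligned with the recess (block centre column 317, recess 320), and the jar sits centred in its recess. Lowering.

Request:
{"fn": "arm_command", "kwargs": {"targets": [[[0.001,-0.0005,-0.025,0,0,0,-1],[0,0,-0.012,0,0,0,-1],[0,0,0,0,0,0,-1],[0,0,0,0,0,0,-1]]]}}

```text
time: 18.98
tool_pos: [592.9, -231.8, 20.4]
tcp_rot: [179.9, 0.0, 82.7]
ft_force: [-0.0, -0.6, -0.1]
finger_gap: 29.0
grip_force: 30.0
```

Request:
{"fn": "arm_command", "kwargs": {"targets": [[[-0.001,0.0005,-0.006,0,0,0,-1],[0,0,-0.0015,0,0,0,-1],[0,0,0,0,0,0,-1],[0,0,0,0,0,0,-1]]]}}

```text
time: 19.48
tool_pos: [591.7, -231.0, 12.6]
tcp_rot: [180.0, 0.0, 82.7]
ft_force: [-2.5, 1.6, 5.9]
finger_gap: 28.7
grip_force: 30.5
```

Request:
{"fn": "arm_command", "kwargs": {"targets": [[[0,0,0,0,0,0,0.2],[0,0,0,0,0,0,0.6],[0,0,0.03,0,0,0,1],[0,0,0.06,0,0,0,1],[0,0,0.06,0,0,0,1],[-0.035,0.05,0,0,0,0,1],[-0.03,0.05,0,0,0,0,1],[-0.023,0.05,0,0,0,0,1],[-0.023,0.05,0,0,0,0,1],[-0.023,0.05,0,0,0,0,1]]]}}

```text
time: 20.72
tool_pos: [456.6, 20.5, 161.8]
tcp_rot: [180.0, -0.0, 82.6]
ft_force: [0.8, -0.1, 0.1]
finger_gap: 85.3
grip_force: 0.0
```

Request:
{"fn": "arm_command", "kwargs": {"targets": [[[-0.023,0.05,0,0,0,0,1],[-0.006,0.05,0,0,0,0,1],[0,0.007,0,0,0,0,1],[0,0,0,0,0,0,1]]]}}

```text
time: 21.22
tool_pos: [428.5, 126.2, 161.7]
tcp_rot: [180.0, 0.0, 82.8]
ft_force: [0.7, -0.2, -1.2]
finger_gap: 85.5
grip_force: 0.0
```

```bash
python3 - <<'E'
from h import *
s=status.sense(); c,im=snap('wrist','w8'); print(s['tool_pos'],s['tcp_rot'],s['finger_gap']); print(proj(c,(428.9,125.6,91)))
snap('top','top3')
t=cv2.imread('pics/top3.png')[120:220,320:440]
o=np.zeros((480,800,3),np.uint8); o[:480,:480]=im[:,80:560]; o[:267,480:]=cv2.resize(t,(320,267)); cv2.imwrite('pics/v8.png',o)
E
```

```text
[428.50493466 126.15441964 161.74712873] [1.79995372e+02 2.48806965e-02 8.27549004e+01] 85.46753926447597
[318.04526304 252.57004751]
```

View pics/v8.png

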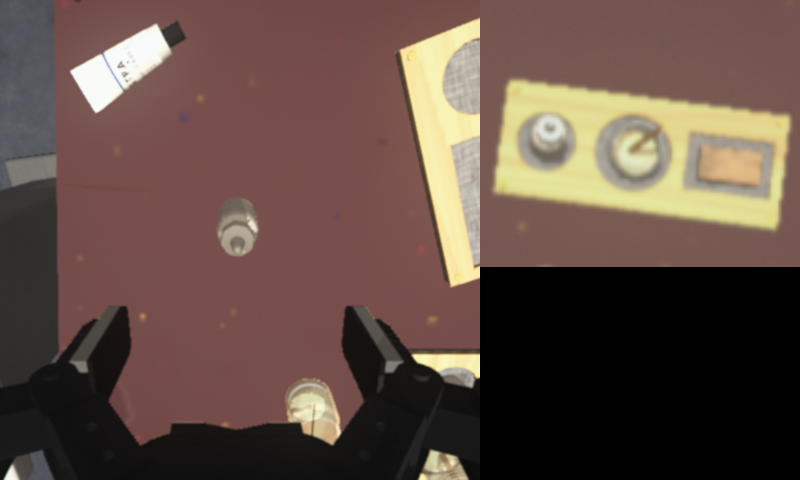

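Kit 1 is filled, with the block centred in its recess. The bottle tip is at (317,246), 6 px (about 3 mm) toward +y from the prediction. Descending with a +2 mm y shift.

Request:
{"fn": "arm_command", "kwargs": {"targets": [[[0,0.002,-0.05,0,0,0,1],[0,0,-0.05,0,0,0,1],[0,0,-0.032,0,0,0,1],[0,0,0,0,0,0,1],[0,0,0,0,0,0,-1],[0,0,0,0,0,0,-1],[0,0,0,0,0,0,-1],[0,0,0,0,0,0,-1],[0,0,0,0,0,0,-1],[0,0,0,0,0,0,-1]]]}}

```text
time: 22.58
tool_pos: [429.6, 128.3, 31.3]
tcp_rot: [179.9, -0.0, 82.7]
ft_force: [-0.7, -0.5, 6.0]
finger_gap: 29.0
grip_force: 29.3
```

Request:
{"fn": "arm_command", "kwargs": {"targets": [[[0,0,0.05,0,0,0,-1],[0.009,0,0.03,0,0,0,-1],[0.04,0.018,0,0,0,0,-1],[0.04,0.018,0,0,0,0,-1],[0.04,0.018,0,0,0,0,-1],[0.04,0.018,0,0,0,0,-1],[0.02,0.01,0,0,0,0,-1],[0,0,-0.03,0,0,0,-1],[0,0,-0.02,0,0,0,-1],[0,0,0,0,0,0,-1]]]}}

```text
time: 23.82
tool_pos: [615.2, 209.5, 57.1]
tcp_rot: [-179.7, 0.1, 82.7]
ft_force: [1.3, 0.5, -0.3]
finger_gap: 28.9
grip_force: 30.2
```

Request:
{"fn": "arm_command", "kwargs": {"targets": [[[0,0,-0.008,0,0,0,-1],[0,0,0,0,0,0,-1],[0,0,0,0,0,0,-1]]]}}

```text
time: 24.2
tool_pos: [617.9, 210.2, 52.6]
tcp_rot: [179.9, -0.0, 82.7]
ft_force: [0.2, -1.2, -0.2]
finger_gap: 29.0
grip_force: 30.2
```

Request:
{"fn": "arm_command", "kwargs": {"targets": [[[0.0005,0,-0.01,0,0,0,-1],[0,0,-0.004,0,0,0,-1],[0,0,-0.0015,0,0,0,-1],[0,0,0,0,0,0,-1],[0,0,0,0,0,0,-1]]]}}

```text
time: 24.82
tool_pos: [618.0, 210.2, 37.4]
tcp_rot: [-180.0, 0.0, 82.7]
ft_force: [-4.6, -1.6, 10.7]
finger_gap: 29.0
grip_force: 31.1
```

Contact. Releasing and moving over the tube.

Request:
{"fn": "arm_command", "kwargs": {"targets": [[[0,0,0,0,0,0,1],[0,0,0,0,0,0,1],[0,0,0,0,0,0,1],[0,0,0.06,0,0,0,1],[0,0,0.06,0,0,0,1],[-0.05,0.008,0.02,0,0,-0.168,1],[-0.05,0.008,0,0,0,-0.168,1],[-0.05,0.008,0,0,0,-0.168,1],[-0.05,0.008,0,0,0,-0.168,1],[-0.05,0.008,0,0,0,-0.168,1]]]}}

```text
time: 26.08
tool_pos: [366.4, 250.2, 176.2]
tcp_rot: [-180.0, -0.0, 34.2]
ft_force: [-0.0, 0.4, 0.8]
finger_gap: 85.3
grip_force: 0.0
```

Request:
{"fn": "arm_command", "kwargs": {"targets": [[[0,0,0,0,0,-0.168,1],[0,0,0,0,0,0,1],[0,0,0,0,0,0,1]]]}}

```text
time: 26.45
tool_pos: [368.4, 250.1, 176.4]
tcp_rot: [180.0, -0.0, 25.1]
ft_force: [-0.4, -0.6, 0.2]
finger_gap: 85.5
grip_force: 0.0
```

```bash
python3 - <<'E'
from h import *
import m
s=status.sense(); c,im=snap('wrist','w9'); print(s['tool_pos'],s['tcp_rot'],s['finger_gap'])
m.C['x']=c; m.I['x']=im
for q in m.comps('x',(0,0,150),(180,80,255),(200,80,440,330),300):
    r=cv2.minAreaRect(m.plane('x',q,8)); print('white',cv2.boxPoints(r).round(0).tolist(),q[:,0].mean(0))
    print(cv2.fitLine(m.plane('x',q,8),cv2.DIST_L2,0,.01,.01).ravel().round(3))
for q in m.comps('x',(0,0,0),(180,255,55),(200,80,440,300),60):
    x=m.plane('x',q,6.5); r=cv2.minAreaRect(x); print('black',np.round(r[0],1),np.round(r[1],1),r[2],q[:,0].mean(0))
cc,tp=snap('top','top4')
t=tp[120:220,190:310]
o=np.zeros((480,800,3),np.uint8); o[:480,:480]=im[:,80:560]; o[:267,480:]=cv2.resize(t,(320,267)); cv2.imwrite('pics/v9.png',o)
E
```

```text
[368.44797474 250.05757343 176.43722201] [ 1.79997045e+02 -1.84459790e-02  2.51042548e+01] 85.54000395783055
white [[302.0, 333.0], [326.0, 291.0], [348.0, 304.0], [325.0, 346.0]] [222.95070423 223.30985915]
[  0.611  -0.791 324.9   320.067]
white [[320.0, 255.0], [332.0, 223.0], [399.0, 249.0], [387.0, 281.0]] [309.84581498 221.72246696]
[9.42000e-01 3.37000e-01 3.58043e+02 2.51271e+02]
```

View pics/v9.png

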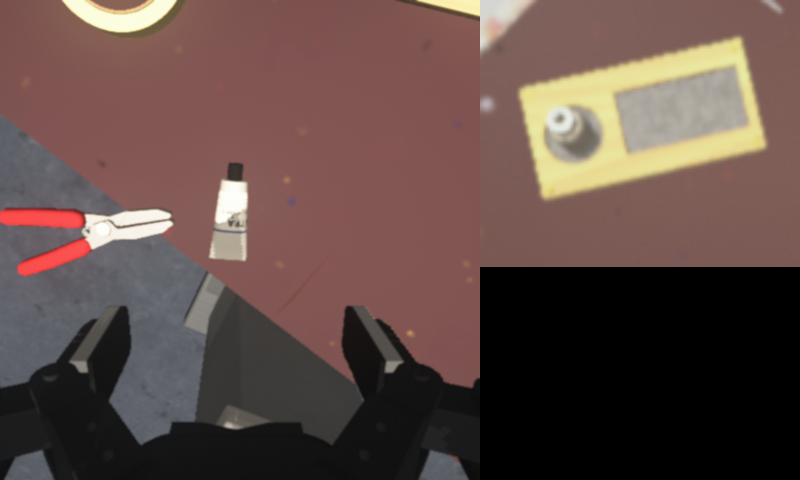

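The bottle is in board_two's recess. The tube's cap end is at (315,163) and its tail end at (308,261) in full pixels. The pliers' tip at about (252,218) is near the left finger, so I'll narrow the opening before descending.

```bash
python3 - <<'E'
from h import *
c=cam('wrist')
a=ray(c,315,164,8);b=ray(c,308,261,5);k=a-b;L=np.hypot(*k[:2]);u=k[:2]/L
print(a.round(1),b.round(1),L,np.degrees(np.arctan2(u[1],u[0])),'mid',(a+b)[:2]/2,'grip',(a+b)[:2]/2+15*u)
print('mid-body',ray(c,312,210,16),'pliers',ray(c,252,217,5)); p=ray(c,252,217,5)[:2]-((a+b)[:2]/2); print('along',p@u,'across',p@[-u[1],u[0]])
E
```

```text
[405.9 268.3   8. ] [323.1 237.    5. ] 88.43534130859548 20.718442096769827 mid [364.50277375 252.67566277] grip [378.53272686 257.98230159]
mid-body [370.79468634 254.83285148  16.        ] pliers [340.2463056  299.13866609   5.        ]
along -6.250315558769493 across 52.039604922765214
```

Tube length measures 88.4 mm, angle 20.7°, grip point (378.5,258). Descending with a reduced opening.

Request:
{"fn": "arm_command", "kwargs": {"targets": [[[0.01,0.008,-0.03,0,0,-0.077,0.22],[0,0,-0.04,0,0,0,0.22],[0,0,-0.04,0,0,0,0.22],[0,0,-0.03,0,0,0,0.22],[0,0,-0.015,0,0,0,0.22],[0,0,0,0,0,0,0.22],[0,0,0,0,0,0,0.22]]]}}

```text
time: 27.42
tool_pos: [379.1, 258.6, 22.6]
tcp_rot: [-180.0, -0.1, 20.5]
ft_force: [0.4, -0.3, 0.2]
finger_gap: 52.3
grip_force: 0.0
```

Request:
{"fn": "arm_command", "kwargs": {"targets": [[[0,0,-0.01,0,0,0,0.22],[0,0,-0.006,0,0,0,0.22],[0,0,0,0,0,0,0.22],[0,0,0,0,0,0,-1],[0,0,0,0,0,0,-1],[0,0,0,0,0,0,-1],[0,0,0,0,0,0,-1],[0,0,0,0,0,0,-1]]]}}

```text
time: 28.42
tool_pos: [378.2, 258.2, 5.6]
tcp_rot: [-180.0, -0.0, 20.5]
ft_force: [-1.7, -1.0, 6.1]
finger_gap: 23.7
grip_force: 29.6
```

Gripped. Lifting and carrying to the long recess, turning to yaw 103.4.

Request:
{"fn": "arm_command", "kwargs": {"targets": [[[0,0,0.04,0,0,0,-1],[0.025,-0.013,0.04,0,0,0.1608,-1],[0.034,-0.016,0.02,0,0,0.1608,-1],[0.034,-0.017,0,0,0,0.1608,-1],[0.034,-0.017,0,0,0,0.1608,-1],[0.034,-0.017,0,0,0,0.1608,-1],[0.034,-0.017,0,0,0,0.1608,-1],[0.034,-0.017,0,0,0,0.1608,-1],[0.03,-0.014,-0.01,0,0,0.1608,-1],[0,0,-0.02,0,0,0.1608,-1]]]}}

```text
time: 29.68
tool_pos: [639.7, 128.7, 75.6]
tcp_rot: [179.8, 0.0, 103.6]
ft_force: [-0.5, 0.3, -0.9]
finger_gap: 23.5
grip_force: 29.7
```

Request:
{"fn": "arm_command", "kwargs": {"targets": [[[0,0,-0.02,0,0,0,-1],[0,0,0,0,0,0,-1],[0,0,0,0,0,0,-1]]]}}

```text
time: 30.05
tool_pos: [636.8, 130.4, 55.6]
tcp_rot: [180.0, 0.0, 103.3]
ft_force: [0.5, 0.6, 0.1]
finger_gap: 24.1
grip_force: 29.7
```

```bash
python3 - <<'E'
from h import *
s=status.sense(); c,im=snap('wrist','w10'); print(s['tool_pos'],s['tcp_rot'],s['finger_gap'],s['grip_force']); print(proj(c,(641,115.9,8.5)))
for y,x in [(55,28),(55,-28),(-55,28),(-55,-28)]:
    a=np.radians(13.4); print(proj(c,(641+x*np.cos(a)-y*np.sin(a),115.9+x*np.sin(a)+y*np.cos(a),11)).round())
E
```

```text
[636.84766748 130.43237064  55.61564541] [1.79994980e+02 4.70906194e-04 1.03330536e+02] 24.094420224438174 29.722495861788047
[318.82277817 291.59510549]
[373. 197.]
[265. 198.]
[365. 375.]
[273. 375.]
```

View pics/w10.png

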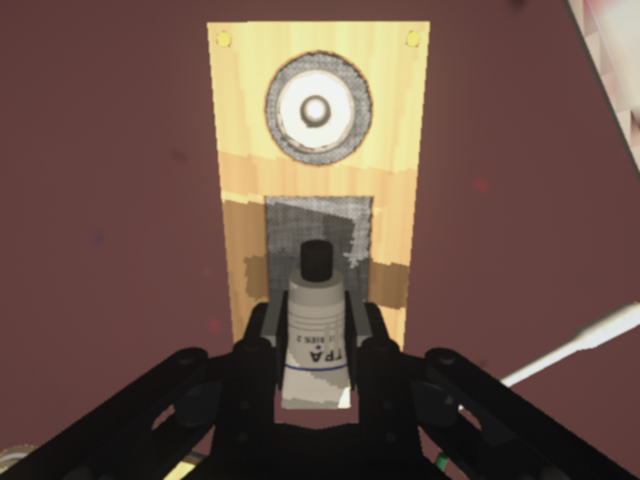

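The recess matches the prediction, with corners at (265,197) and (373,197). The tube is aligned, its cap tip at (316,241) and tail at (316,408). A quick check of where it sits lengthwise.

```bash
python3 - <<'E'
from h import *
c=cam('wrist'); a=ray(c,316,243,58);b=ray(c,316,408,55);u=np.array([-.232,.973])
for p in (a,b): print(p.round(1),(p[:2]-[641,115.9])@u,(p[:2]-[641,115.9])@[.973,.232])
E
```

```text
[629.4 160.3  58. ] 45.91334510323172 -0.9830709727698519
[649.   77.1  55. ] -39.64226824274964 -1.1809494506188978
```

Request:
{"fn": "arm_command", "kwargs": {"targets": [[[0.0015,-0.0025,-0.025,0,0,0,-1],[0,0,-0.012,0,0,0,-1],[0,0,0,0,0,0,-1],[0,0,0,0,0,0,-1]]]}}

```text
time: 30.6
tool_pos: [639.1, 127.8, 19.3]
tcp_rot: [179.9, 0.0, 103.4]
ft_force: [-0.1, -0.3, 0.0]
finger_gap: 23.9
grip_force: 29.7
```

Request:
{"fn": "arm_command", "kwargs": {"targets": [[[0,0,-0.005,0,0,0,-1],[0,0,-0.002,0,0,0,-1],[0,0,0,0,0,0,-1],[0,0,0,0,0,0,-1]]]}}

```text
time: 31.1
tool_pos: [638.7, 127.7, 11.7]
tcp_rot: [180.0, 0.0, 103.4]
ft_force: [-1.1, 0.6, 3.2]
finger_gap: 23.7
grip_force: 30.2
```

Request:
{"fn": "arm_command", "kwargs": {"targets": [[[0,0,0,0,0,0,0],[0,0,0,0,0,0,0.2],[0,0,0.01,0,0,0,0.4],[0,0,0.05,0,0,0,1],[0,0,0.06,0,0,0,1],[-0.03,-0.02,0.05,0,0,0,1],[-0.04,-0.02,0.03,0,0,0,1],[-0.04,-0.02,0.02,0,0,0,1],[0,0,0,0,0,0,1],[0,0,0,0,0,0,1]]]}}

```text
time: 32.35
tool_pos: [528.9, 67.7, 231.9]
tcp_rot: [179.9, 0.0, 103.4]
ft_force: [-0.2, 0.2, -0.3]
finger_gap: 85.6
grip_force: 0.0
```

```bash
python3 - <<'E'
from h import *
s=status.sense(); print(s['tool_pos'],s['ft_force'],s['time'])
_,t=snap('top','topF'); _,q=snap('scene','sceneF')
o=np.vstack([cv2.resize(t[120:310,110:530],(663,300)),cv2.resize(q[170:300,180:470],(663,297))]); cv2.imwrite('pics/fin.png',o)
E
```

```text
[528.8594635   67.66757664 231.87463253] [-0.21559123  0.15070493 -0.34711846] 32.35
```

View pics/fin.png

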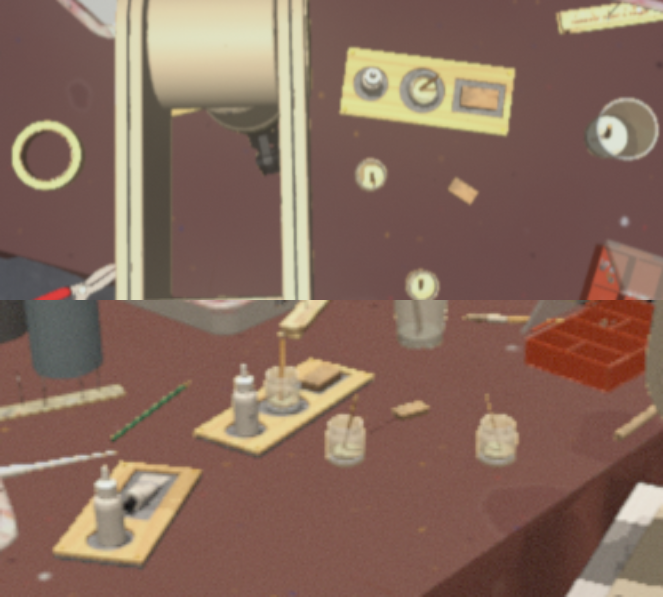

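The scene view shows both kits filled: bottles upright, jar, block and tube in their recesses. Cup and tape are undisturbed. Handing in.

```bash
python3 -c "
from bench import job; print(job.hand_in())"
```

```text
the job is handed in; nothing more can be done
None
```

Both kits are made up and handed in at about 32 s, with everything in its recess in the last pictures and the cup and tape left where they were; I viewed 15 pictures, one over the limit of 14.

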